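# Set the bench charger's rate lever to its third click

## Task

The battery charger's rate lever has been left part-way along its slot. Push it gently sideways with a fingertip, first back to its OFF stop at the circle-marked end (the robot's right), then the other way through its clicks, and stop in the third notch after OFF without running past it. Do not grip the lever, leave the things standing around where they are, and take the hand away when done.

Things in the scene. Friction and masses are not known exactly. Their poses are not given: they have to be found in the camera images.
- charger: Fixed grey steel battery charger, 260 mm deep (its x), 320 mm wide (its y), 120 mm high, flat deck on top. Origin: centre of its underside. Its -x side faces the robot (turned up to 25 degrees); its +y is the robot's left. The slot is on the near half of the deck; the far half has an ammeter (left, 14 mm high), a timer knob (right, 27 mm) and a carrying handle 39 mm high at the far edge.
- slot_middle (a point): Middle of the slot's length, at deck height (120 mm above the bench). The slot, 112 mm long and 8 mm wide, runs along the charger's y through an aluminium scale plate; the deck round it is flat.
- off_end (a point): Where the paddle's centre is when the lever is at its OFF stop: the right-hand (-y of the charger) end, marked by a circle on the plate. The rates are marked by five bars that grow longer towards the other end, one level with each notch.
- paddle (a point): Centre of the lever's black paddle, 24 mm (charger's x) by 12 mm (along the slot) by 28 mm high, standing upright on a thin steel stem over the slot; 20 mm above the deck, so the paddle reaches from 6 to 34 mm above it. Its flat ribbed sides face along the slot, and there is free room on both sides of it.
- lever (a joint): Travel along the slot (charger's +y), m. 0 = OFF stop; notches (spring detents) at 0.018, 0.036, 0.054, 0.072, 0.090 (other stop). About 6 N pushes it out of a notch; half-way to the next it jumps ahead and drops into that notch by itself. A finger following slowly feels the push build up and vanish once a click. Starts between 0.014 and 0.040, as a rule in notch 1 or 2.
- paddle_off_side: The half of the paddle on the OFF side (right, charger's -y): pushed from here the lever moves away from OFF. Origin: centre of the whole paddle.
- paddle_far_side: The half of the paddle on the other side (left, charger's +y): pushed from here the lever moves to OFF. Origin: centre of the whole paddle.
- tin: Small steel grease tin, 46 mm across and 32 mm high, standing loose on the charger's deck left of the slot. Origin: centre of its underside.
- jar: Glass jar with steel lid, 68 mm across, 85 mm high, loose on the bench to the left of the charger. Origin: centre of its underside.
- funnel: Red funnel standing mouth down, 112 mm across and 120 mm high, loose on the bench to the right of the charger. Origin: centre of its underside.
- spanner: Steel spanner, 180 mm long, lying loose on the bench beyond the charger. Origin: centre of its underside.

How it is judged (in metres and radians):
On the way, in this order (a step that is already met when the one before it is completed fails the run):
1. the lever is back at its OFF stop (value of joint lever below 0.004 m), for 0.2 s.
2. the lever has been pushed out to the third notch (value of joint lever between 0.049 and 0.059 m), for 0.2 s.
At the end, for the whole second after the job is handed in: The lever, after having been at its OFF stop (within 4 mm), rests in the third notch (54 mm from OFF, within 4 mm), let go and at rest (value of joint lever between 0.05 and 0.058 m and velocity of joint lever between -0.01 and 0.01 m/s); the robot touches nothing.
It fails at once if the lever is run past the third notch (more than 10 mm beyond it, over the next hump) (value of joint lever above 0.064 m).
It fails at once if the lever is gripped: both its sides are held at once (contact force between the fingers and paddle_off_side above 1.5 N and contact force between the fingers and paddle_far_side above 1.5 N).
It fails at once if the lever is forced (more than 40 N) (contact force between anything else and paddle_off_side above 40 N or contact force between anything else and paddle_far_side above 40 N).
It fails at once if the tin, jar, funnel or spanner is moved (more than 15 mm) or picked up (distance of any of tin, jar, funnel, spanner from where it was at the start of the episode above 0.015 m).
It also fails if it takes over 67 s, if anything falls off the work surface, if the arm or the gripper's body presses on something with over 40 N, if the wrist force passes 120 N, or if a joint passes its speed limit or range.

## Robot

A 7-joint arm with a two-finger parallel gripper is mounted at the origin on the work surface. World frame = base frame: x ahead of the robot, y to its left, z up, the work surface at z = 0. Lengths are in mm, angles in rad, forces in N, time in s.
With the tool pointing down it reaches from about 400 to 850 mm from the base axis. Payload 6.9 kg.
Tool frame: the origin (TCP) lies on the centre line of the jaws, within the pads' length; the fingertips stand 11 mm ahead of it and the grasp point (between the pads) lies 8 mm behind it; z points along the fingers, y is the line along which they close (so a half turn about z gives the same grasp; the last joint's range is limited). The gripper opens to 85 mm and grips with 20 to 120 N. Pads are 22 mm wide; open, the fingers measure 114 mm over their backs; the gripper's body (76 mm by 85 mm) begins 54 mm behind the grasp point. The pads swing forward as they close: fully open they stand 13 mm farther back than shut.
Start: joints at [1.415, 0.507, -0.238, 1.5, 0.126, 1.149, -0.155], TCP at [161.733, -603.7, 217.775] pointing down, gripper open.
Joint ranges: [-3.08, 3.08], [-0.24, 2.05], [-1.43, 1.35], [0, 2.5], [-1.52, 4.66], [0.17, 1.96], [-2.89, 2.89]. Speed limits (rad/s): [2.39, 2.39, 3.14, 3.14, 3.14, 3.14, 3.14].

## Interface

Orientations are given as a rotation vector (axis times angle).
In Python, from station import * gives the robot as it stands.
- The arm moves only by the tool apply_moves, never from a script. Its argument "series" is a list that holds one entry, the list of rows, each a list of 7 numbers: the turn, a rotation vector about the tool's x, y, z as a fraction of full scale, then the shift along the tool's x, y, z as a fraction of full scale, then the opening, from -1 (shut) to 1 (fully open). A call has 1 to 8 rows; each row shifts and turns the commanded pose from where the row before left it, along the tool's axes as they then stand; what a row does not reach is not made up. Full scale, the value 1, is 0.12 m for a shift and pi/4 rad for a turn. A row lasts 1/12 s, in which the tool goes at most 41.7 mm and 7.16 degrees, less where a joint would pass 70% of its speed; a pose out of reach is approached as far as the arm can. A call with a number of a shift or a turn outside -1 to 1 is refused whole. A call with a gripper value outside its range is refused whole. The fingers move at their own pace and stop on an object; "squeeze" is the grip in N (left out, the last holds). Time passes only in rows, so rows that do not move let the fingers close. It gives the time, the measured TCP pose, the force, the opening and the grip force at its end, in the units of the state.
- sense(): the state, without advancing time (a new reading comes with each control period).
- read_camera(name): name is "side" or "top"; returns (picture, depth): 384x512x3 uint8, red, green, blue; 384x512 float32, mm along the optical axis (not along the pixel's ray), 0 where there is no reading.
- camera_params(name): a dict with "fovy" (degrees; the focal length in pixels is half the picture's height over the tangent of half this angle, whatever the lens; pixels are square), "cx", "cy" (the principal point, pixels), "dist_coeffs" ([k1, k2, p1, p2, k3] as OpenCV has them; the pictures are not rectified), "rvec" (rotation vector, rad) and "tvec" (3), from world to camera coordinates, as OpenCV has them. Camera axes: x right, y down, z forward; pixel columns grow to the right and rows downward; lengths in mm; the calibration is good to about 2 mm. A picture is of the moment at which its call begins. camera_params takes no time and is no camera call.
- sign_off(): hands the job in; it is judged then, once.
The state is a dict: "t": time; "joints": joint angles; "joint_vel": joint speeds; "joint_torque": joint torques, N m; "tool_pos": TCP position; "tool_rot": TCP orientation; "force": force on the tool from outside, world axes, zero at the start; "ft_torque": the same for the moment, N m; "gripper_width": finger opening in mm; "grasp_force": force on a finger pad.
Only numpy, scipy, OpenCV 4.12 (cv2) and the standard library are available. Lean on these libraries where they do the work, as an engineer would, in place of code of your own. Each camera call takes 0.05 s, during which the arm holds its last target. There are 200 camera calls.

## Working session

There is one attempt and no reset: what is moved stays moved. The work goes in short steps, Python scripts to look and compute and a tool call to move; the robot and the scene stay as the last step left them, time stands still between calls to the robot, and variables do not carry over. Pictures are saved under pics/ and viewed, at most 10 in all, crops included, and the job is handed in when it is done.

Besides the shell and the picture viewer there is one more tool, called after "Call:" as name([rows], argument=value, ...), one row to a line, values as JSON. apply_moves: Moves the arm, as the interface text tells. Its arguments: {"type":"object","properties":{"series":{"type":"array"},"squeeze":{"type":"number"}},"required":["series"]}

```bash
mkdir -p pics; cat > h.py <<'E'
from station import *
import numpy as np, cv2
from scipy.spatial.transform import Rotation as R
def K(p):
    f=192/np.tan(np.radians(p['fovy'])/2); return np.array([[f,0,p['cx']],[0,f,p['cy']],[0,0,1.]])
def ray(n,uv):
    p=camera_params(n); u=cv2.undistortPoints(np.array(uv,float).reshape(-1,1,2),K(p),np.array(p['dist_coeffs'],float)).reshape(-1,2)
    M=cv2.Rodrigues(np.array(p['rvec'],float))[0]; t=np.array(p['tvec'],float).ravel()
    d=np.c_[u,np.ones(len(u))]@M; return -M.T@t,d
def onz(n,uv,z):
    c,d=ray(n,uv); return c+d*((z-c[2])/d[:,2])[:,None]
def dep(n,uv,D):
    c,d=ray(n,uv); return c+d*np.array([D[int(round(v)),int(round(u))] for u,v in uv])[:,None]
def proj(n,X):
    p=camera_params(n); return cv2.projectPoints(np.array(X,float).reshape(-1,1,3),np.array(p['rvec'],float),np.array(p['tvec'],float),K(p),np.array(p['dist_coeffs'],float))[0].reshape(-1,2)
E
python3 - <<'E'
from h import *
for n in('top','side'):
    I,D=read_camera(n); cv2.imwrite(f'pics/{n}.png',I[:,:,::-1]); np.savez(f'pics/{n}.npz',I=I,D=D)
    print(n,ray(n,[[256,192]]))
print(sense())
E
```

```text
top (array([ 512.4587751 ,   58.68374094, 1110.55797206]), array([[ 0.10360549,  0.03992616, -0.99412354]]))
side (array([ 503.22376339, -713.05905711, 1065.65633627]), array([[ 0.08754563,  0.63548673, -0.76733125]]))
{'t': 0.1, 'joints': array([ 1.41450151,  0.50826495, -0.23751162,  1.50100931,  0.12570955,
        1.14889622, -0.15480249]), 'joint_vel': array([-0.00169655, -0.00236381,  0.00032724, -0.00078904,  0.00010943,
       -0.000741  ,  0.00114706]), 'joint_torque': array([-3.66617984e-03, -6.21827817e+01, -2.19363146e+00, -2.50202644e+01,
        1.27271865e-02,  7.81208393e-03, -4.60565730e-05]), 'tool_pos': array([ 161.55619482, -603.28454924,  217.01711538]), 'tool_rot': array([-3.11316163e+00, -4.09837306e-01,  3.92874033e-04]), 'force': array([ 0.73168715, -1.06289422, -0.16371973]), 'ft_torque': array([-0.01233896, -0.01629835, -0.02849241]), 'grasp_force': 0.0, 'gripper_width': 85.55233991801354}
```

View pics/top.png

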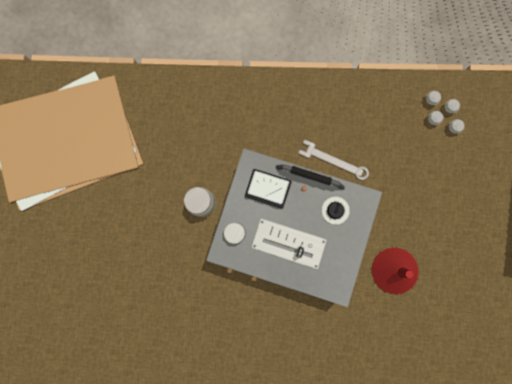

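View pics/side.png

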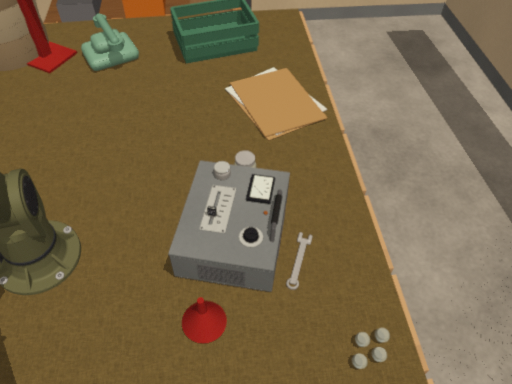

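The top view shows the charger with corners near (244,151), (382,192), (351,302) and (208,262). The paddle is at about (300,252), the tin at (234,234), the jar at (199,202) and the funnel at (395,271). In the side view the paddle is at about (212,210). Next I'll zoom in on the scale plate.

```bash
python3 - <<'E'
from h import *
a=np.load('pics/top.npz');b=np.load('pics/side.npz')
A=cv2.resize(a['I'][215:275,245:335],None,fx=8,fy=8,interpolation=cv2.INTER_CUBIC)
B=cv2.resize(b['I'][180:240,190:250],None,fx=8,fy=8,interpolation=cv2.INTER_CUBIC)
cv2.imwrite('pics/a.png',A[:,:,::-1]);cv2.imwrite('pics/b.png',B[:,:,::-1])
D=a['D']; c,d=ray('top',np.stack(np.meshgrid(np.arange(512),np.arange(384)),-1).reshape(-1,2)); P=(c+d*D.reshape(-1,1)).reshape(384,512,3)
m=((P[...,2]>105)&(P[...,2]<175)&(P[...,0]>300)).astype(np.uint8)
n,l,s,_=cv2.connectedComponentsWithStats(m); k=1+s[1:,4].argmax(); 
deck=(l==k)&(abs(P[...,2]-120)<8)
q=P[l==k][:,:2].astype(np.float32); print(s[k],cv2.minAreaRect(q),'deck z',np.median(P[deck][:,2]))
m2=(l==k)&(P[...,2]>140)
n,l2,s2,c2=cv2.connectedComponentsWithStats(m2.astype(np.uint8))
for i in range(1,n):print(s2[i],c2[i],np.median(P[l2==i],0),P[l2==i][:,2].max())
for nm,u in(('tin',(234,234)),('jar',(198,201)),('funnel',(405,273))):print(nm,P[u[1],u[0]])
E
```

```text
[  206   149   176   158 17437] ((543.3287353515625, 12.896286010742188), (322.47705078125, 260.42138671875), 73.72967529296875) deck z 119.02807768662683
[279 165  64  23 477] [310.95387841 175.58490566] [650.04052084 -19.15353343 155.21465078] 161.25932418235436
[333 203   1   1   1] [333. 203.] [594.10134253 -68.61566187 140.36126632] 140.36126631974435
[332 202  13  14  65] [337.29230769 209.06153846] [580.90972642 -77.07814252 141.82394624] 147.4266318421096
[330 204   2   1   2] [330.5 204. ] [591.77489364 -63.24636337 140.70761954] 141.06841848328702
[342 205   1   1   1] [342. 205.] [590.17377574 -87.67066161 141.99163006] 141.99163006385072
[329 206   1   1   1] [329. 206.] [587.26146367 -59.902589   142.26383593] 142.2638359304525
[342 208   2   1   2] [342.5 208. ] [583.89500855 -89.08687298 140.13130891] 140.21550102893218
[328 210   2   2   3] [328.33333333 210.66666667] [576.60003984 -58.14947784 140.27953466] 141.57238483467347
[341 210   2   1   2] [341.5 210. ] [579.47448068 -86.85829066 141.04852591] 141.67186717091374
[343 215   1   1   1] [343. 215.] [568.74891142 -89.92335399 142.61653016] 142.61653015760305
[333 216   2   2   3] [333.66666667 216.33333333] [566.1394166  -71.12087279 140.35313353] 140.6264404710805
[336 216   2   1   2] [336.5 216. ] [566.3017476  -76.28805346 141.37595985] 141.54100754267438
[224 223  21  21 330] [233.71212121 233.08787879] [523.90365349 141.74761966 150.78232884] 155.5107505309527
[296 247   8  11  68] [299.35294118 252.        ] [487.89530459   2.87115389 152.24567911] 157.17110372525747
tin [521.82563075 141.14847398 151.06314515]
jar [595.43164285 231.96485819  82.81215492]
funnel [ 449.0787465  -227.20056462  118.84374678]
```

View pics/a.png

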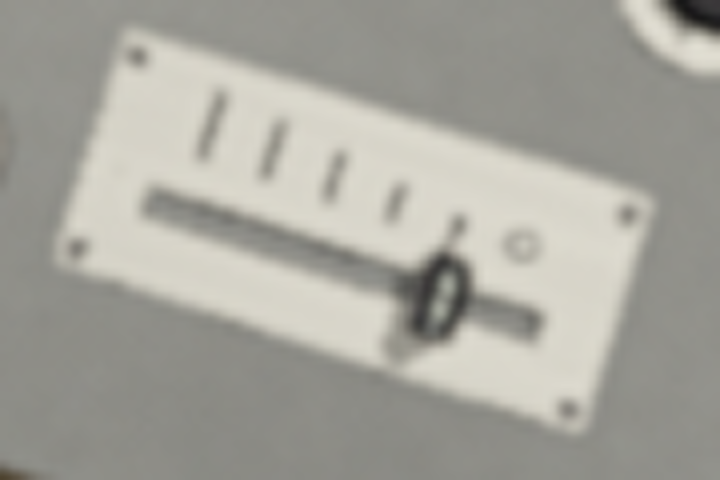

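View pics/b.png

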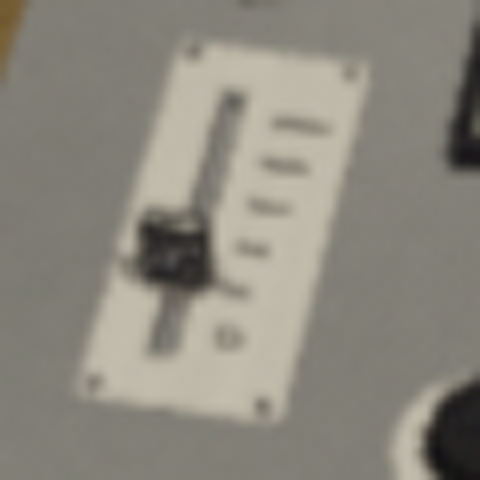

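The top crop shows the slot running from (143,200) to (540,325), the circle at (522,245) and the paddle top at about (440,295). In the side crop the slot runs from (235,97) to (162,352), and the paddle is at about (175,250).

```bash
python3 - <<'E'
from h import *
f=lambda L,o:[((x+.5)/8-.5+o[0],(y+.5)/8-.5+o[1]) for x,y in L]
T=f([(143,200),(540,325),(522,245),(458,225),(397,203),(335,177),(273,150),(211,125)],(245,215))
S=f([(235,97),(162,352),(228,337),(237,291),(252,249),(270,207),(285,164),(302,125)],(190,180))
X=onz('top',T,120);Y=onz('side',S,120)
print(X[:,:2].round(1));print(Y[:,:2].round(1))
def tri(u,v):
    c,d=ray('top',[u]);e,g=ray('side',[v]); d=d[0];g=g[0]
    s=np.linalg.lstsq(np.c_[d,-g],e-c,rcond=None)[0]; p=c+d*s[0];q=e+g*s[1]; return (p+q)/2,np.linalg.norm(p-q)
for i in (0,1,2,7): print('tri',tri(T[i],S[i]))
for Z in (X,Y):
    u=Z[0,:2]-Z[1,:2];L=np.linalg.norm(u);u/=L;mid=(Z[0,:2]+Z[1,:2])/2
    print('len',L,'yaw deg',np.degrees(np.arctan2(-u[0],u[1])),'mid',mid,'off',mid-45*u, 'marks',(Z[2:,:2]-mid)@u+45)
    tp=onz('top',f([(441,296)],(245,215)),154)[0]; print('paddle top', tp,(tp[:2]-mid)@u+45)
tt=f([(441,296)],(245,215))[0]; ss=f([(178,222)],(190,180))[0]; print(tri(tt,ss))
print(R.from_rotvec(sense()['tool_rot']).as_matrix().round(3))
E
```

```text
[[511.7  81.3]
 [481.  -27.4]
 [502.4 -22.1]
 [507.3  -4.6]
 [512.8  12.1]
 [519.4  29.1]
 [526.3  46.2]
 [532.6  63.3]]
[[ 5.112e+02  8.200e+01]
 [ 4.807e+02 -2.200e+01]
 [ 5.021e+02 -1.840e+01]
 [ 5.063e+02 -2.000e-01]
 [ 5.123e+02  1.650e+01]
 [ 5.195e+02  3.330e+01]
 [ 5.258e+02  5.100e+01]
 [ 5.328e+02  6.730e+01]]
tri (array([511.44836078,  81.28365753, 120.81195474]), np.float64(0.5407865489411067))
tri (array([481.02441449, -26.78601603, 126.48154786]), np.float64(0.3870149187236427))
tri (array([502.29966573, -21.73941065, 124.59729432]), np.float64(0.32078131398554277))
tri (array([532.58734907,  63.26831032, 124.83551008]), np.float64(0.16803704758058935))
len 112.9050914421948 yaw deg -15.781045559232972 mid [496.36518768  26.97442162] off [484.12690156 -16.32943909] marks [-0.5952688  17.55818295 35.12790756 53.3129619  71.61903556 89.80355766]
paddle top [488.87750232   1.63775113 154.        ] 18.581953653703653
len 108.39506406920583 yaw deg -16.34715338923228 mid [495.93057384  29.96299763] off [483.26503062 -13.21783162] marks [ 0.37718933 18.96316381 36.65311565 54.84670617 73.6234398  91.17149192]
paddle top [488.87750232   1.63775113 154.        ] 15.83469744941397
(array([489.16412085,   1.77072265, 156.26734535]), np.float64(0.4613356102037765))
[[ 0.966  0.259 -0.   ]
 [ 0.259 -0.966  0.002]
 [-0.    -0.002 -1.   ]]
```

Both views agree. The slot's yaw is about -16°, so its +y direction is u = (0.27, 0.96). The lever is at about 18 mm (notch 1), OFF is near (484,-15), and the deck is at 119–120. I'll shut the gripper and move over, keeping high.

Call:
apply_moves([
  [[0, 0, 0, 0.26, -0.1, 0, -1], [0, 0, 0, 0.26, -0.1, 0, -1], [0, 0, 0, 0.26, -0.1, 0, -1], [0, 0, 0, 0.26, -0.1, 0, -1], [0, 0, 0, 0.26, -0.1, 0, -1], [0, 0, 0, 0.26, -0.1, 0, -1], [0, 0, 0, 0.26, -0.1, 0, -1], [0, 0, 0, 0.26, -0.1, 0, -1]],
], squeeze=20)

```text
t: 0.77
tool_pos: [378.9, -445.1, 217.5]
tool_rot: [-3.114, -0.41, 0.001]
force: [-0.3, -0.2, 0.1]
gripper_width: -0.1
grasp_force: 0.0
```

Call:
apply_moves([
  [[0, 0, 0, 0.14, -0.255, 0, -1], [0, 0, 0, 0.14, -0.255, 0, -1], [0, 0, 0, 0.14, -0.255, 0, -1], [0, 0, 0, 0.14, -0.255, 0, -1], [0, 0, 0, 0.14, -0.255, 0, -1], [0, 0, 0, 0.14, -0.255, 0, -1], [0, 0, 0, 0.14, -0.255, 0, -1], [0, 0, 0, 0.14, -0.255, 0, -1]],
])

```text
t: 1.43
tool_pos: [444.3, -173.4, 217.7]
tool_rot: [-3.115, -0.41, 0.001]
force: [0.2, -0.2, 0.1]
gripper_width: 0.3
grasp_force: 0.0
```

Call:
apply_moves([
  [[0, 0, 0, 0.14, -0.255, 0, -1], [0, 0, 0, 0.14, -0.255, 0, -1], [0, 0, 0, 0.14, -0.255, 0, -1], [0, 0, 0, 0.14, -0.255, 0, -1], [0, 0, 0, 0.14, -0.255, 0, -1], [0, 0, 0, 0.14, -0.255, 0, -1], [0, 0, 0, 0, 0, 0, -1], [0, 0, 0, 0, 0, 0, -1]],
])

```text
t: 2.1
tool_pos: [494.2, 30.7, 217.5]
tool_rot: [-3.113, -0.418, 0.001]
force: [-0.3, -0.3, -0.9]
gripper_width: 0.1
grasp_force: 0.0
```

Call:
apply_moves([
  [[0, 0, -0.15, 0, 0, 0, -1], [0, 0, -0.15, 0, 0, 0, -1], [0, 0, -0.15, 0, 0, 0, -1], [0, 0, -0.15, 0, 0, 0, -1], [0, 0, -0.15, 0, 0, 0, -1], [0, 0, -0.15, 0, 0, 0, -1], [0, 0, -0.15, 0, 0, 0, -1], [0, 0, -0.15, 0, 0, 0, -1]],
])

```text
t: 2.77
tool_pos: [493.9, 26.4, 217.5]
tool_rot: [2.586, 1.784, -0.002]
force: [0.0, 0.9, -0.3]
gripper_width: -0.2
grasp_force: 0.0
```

Call:
apply_moves([
  [[0, 0, -0.11, 0, 0, 0, -1], [0, 0, 0, 0, 0, 0, -1], [0, 0, 0, 0, 0, 0, -1]],
])

```text
t: 3.02
tool_pos: [494.0, 26.9, 217.5]
tool_rot: [-2.514, -1.883, 0.001]
force: [-0.3, -0.1, -0.9]
gripper_width: 0.0
grasp_force: 0.0
```

```bash
python3 - <<'E'
from h import *
s=sense();M=R.from_rotvec(s['tool_rot']).as_matrix();p=s['tool_pos'];print(p,M.round(3),s['joints'],s['force'])
u=np.array([.272,.962]);off=np.array([484,-15.])
print('along',(p[:2]-off)@u,'across',(p[:2]-off)@[.962,-.272])
I,D=read_camera('side');a=I[100:260,130:310];J,D=read_camera('top')
cv2.imwrite('pics/c.png',np.hstack([cv2.resize(a,(360,320)),cv2.resize(J[170:290,210:345],(360,320))])[:,:,::-1])
E
```

```text
[494.03994132  26.87506106 217.53386183] [[ 0.281  0.96  -0.001]
 [ 0.96  -0.281 -0.   ]
 [-0.001 -0.001 -1.   ]] [ 0.39376254  0.35658572 -0.68866991  1.82962333  0.25925628  1.04755583
 -0.6801521 ] [-0.30545079 -0.10060747 -0.88211738]
along 43.01467277925592 across -1.7315930545282123
```

View pics/c.png

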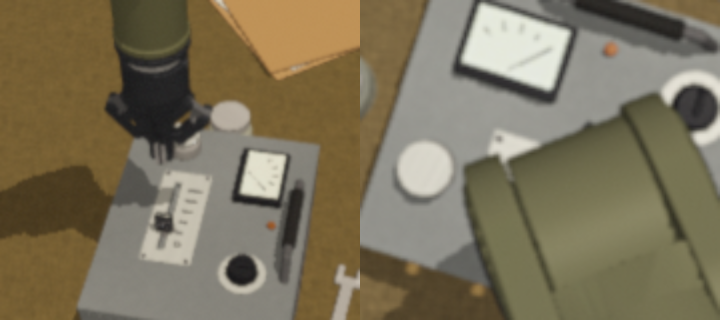

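The side picture shows the shut fingers above the far end of the slot and the lever unmoved. I'll shift 10 mm along the slot and lower.

Call:
apply_moves([
  [[0, 0, 0, 0.09, 0.01, 0, -1], [0, 0, 0, 0, 0, 0.2, -1], [0, 0, 0, 0, 0, 0.2, -1], [0, 0, 0, 0, 0, 0.12, -1], [0, 0, 0, 0, 0, 0.06, -1], [0, 0, 0, 0, 0, 0.04, -1], [0, 0, 0, 0, 0, 0, -1], [0, 0, 0, 0, 0, 0, -1]],
])

```text
t: 3.78
tool_pos: [498.9, 38.8, 144.0]
tool_rot: [2.51, 1.889, 0.001]
force: [-0.1, -0.4, 0.1]
gripper_width: 0.0
grasp_force: 0.0
```

Call:
apply_moves([
  [[0, 0, 0, -0.03, 0, 0, -1], [0, 0, 0, -0.03, 0, 0, -1], [0, 0, 0, -0.02, 0, 0, -1], [0, 0, 0, 0, 0, 0, -1], [0, 0, 0, 0, 0, 0, -1]],
])

```text
t: 4.2
tool_pos: [495.9, 28.7, 143.7]
tool_rot: [2.51, 1.888, 0.0]
force: [-0.7, -0.2, 0.1]
gripper_width: 0.1
grasp_force: 0.0
```

Call:
apply_moves([
  [[0, 0, 0, -0.02, 0, 0, -1], [0, 0, 0, -0.02, 0, 0, -1], [0, 0, 0, -0.02, 0, 0, -1], [0, 0, 0, 0, 0, 0, -1], [0, 0, 0, 0, 0, 0, -1]],
])

```text
t: 4.62
tool_pos: [493.8, 22.0, 143.4]
tool_rot: [-2.51, -1.889, 0.0]
force: [0.5, 0.0, 0.1]
gripper_width: 0.1
grasp_force: 0.0
```

Call:
apply_moves([
  [[0, 0, 0, -0.01, 0, 0, -1], [0, 0, 0, -0.01, 0, 0, -1], [0, 0, 0, 0, 0, 0, -1], [0, 0, 0, 0, 0, 0, -1]],
])

```text
t: 4.95
tool_pos: [493.1, 19.8, 143.4]
tool_rot: [-2.51, -1.889, 0.0]
force: [0.3, -0.3, -0.0]
gripper_width: 0.1
grasp_force: 0.0
```

Call:
apply_moves([
  [[0, 0, 0, -0.01, 0, 0, -1], [0, 0, 0, -0.01, 0, 0, -1], [0, 0, 0, 0, 0, 0, -1], [0, 0, 0, 0, 0, 0, -1]],
])

```text
t: 5.28
tool_pos: [492.4, 17.5, 143.4]
tool_rot: [2.51, 1.889, 0.0]
force: [-0.9, -0.6, -1.4]
gripper_width: 0.1
grasp_force: 0.0
```

Call:
apply_moves([
  [[0, 0, 0, -0.01, 0, 0, -1], [0, 0, 0, -0.01, 0, 0, -1], [0, 0, 0, 0, 0, 0, -1], [0, 0, 0, 0, 0, 0, -1]],
])

```text
t: 5.62
tool_pos: [491.8, 15.1, 143.4]
tool_rot: [-2.51, -1.889, 0.0]
force: [-0.3, -0.3, -0.4]
gripper_width: 0.5
grasp_force: 0.0
```

Call:
apply_moves([
  [[0, 0, 0, -0.01, 0, 0, -1], [0, 0, 0, -0.01, 0, 0, -1], [0, 0, 0, 0, 0, 0, -1], [0, 0, 0, 0, 0, 0, -1]],
])

```text
t: 5.95
tool_pos: [491.1, 12.9, 143.4]
tool_rot: [2.51, 1.889, 0.0]
force: [0.2, 0.3, -0.1]
gripper_width: -0.3
grasp_force: 0.0
```

Call:
apply_moves([
  [[0, 0, 0, -0.01, 0, 0, -1], [0, 0, 0, -0.01, 0, 0, -1], [0, 0, 0, 0, 0, 0, -1], [0, 0, 0, 0, 0, 0, -1]],
])

```text
t: 6.28
tool_pos: [490.5, 10.6, 143.4]
tool_rot: [-2.51, -1.889, 0.0]
force: [0.1, 0.7, -0.6]
gripper_width: 0.4
grasp_force: 0.0
```

Call:
apply_moves([
  [[0, 0, 0, -0.01, 0, 0, -1], [0, 0, 0, -0.01, 0, 0, -1], [0, 0, 0, 0, 0, 0, -1], [0, 0, 0, 0, 0, 0, -1]],
])

```text
t: 6.62
tool_pos: [489.8, 8.2, 143.4]
tool_rot: [2.51, 1.889, -0.0]
force: [-0.0, 1.0, -0.6]
gripper_width: -0.1
grasp_force: 0.0
```

```bash
python3 - <<'E'
from h import *
s=sense();print(s['tool_pos'],s['force'])
I,D=read_camera('side');a=I[160:250,170:260]
cv2.imwrite('pics/d.png',cv2.resize(a,(540,540),interpolation=cv2.INTER_CUBIC)[:,:,::-1])
E
```

```text
[489.78878929   8.24609426 143.39158937] [-0.01952327  0.95406657 -0.60558756]
```

View pics/d.png

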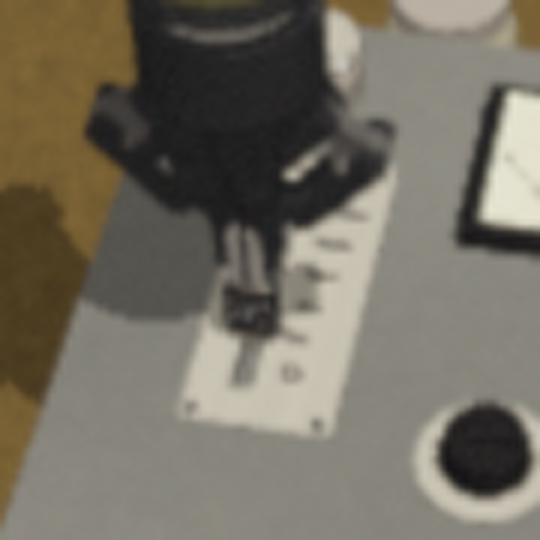

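The picture shows the fingertips right at the paddle's left face, with the paddle at crop (250,310) and hardly moved. I'll continue in small steps.

Call:
apply_moves([
  [[0, 0, 0, -0.01, 0, 0, -1], [0, 0, 0, 0, 0, 0, -1], [0, 0, 0, 0, 0, 0, -1]],
])

```text
t: 6.92
tool_pos: [489.5, 7.1, 143.4]
tool_rot: [-2.51, -1.889, -0.0]
force: [-0.1, -0.2, -0.8]
gripper_width: 0.1
grasp_force: 0.0
```

Call:
apply_moves([
  [[0, 0, 0, -0.01, 0, 0, -1], [0, 0, 0, 0, 0, 0, -1], [0, 0, 0, 0, 0, 0, -1]],
])

```text
t: 7.17
tool_pos: [489.1, 6.0, 143.4]
tool_rot: [-2.51, -1.889, 0.0]
force: [0.1, 0.2, -0.3]
gripper_width: -0.2
grasp_force: 0.0
```

Call:
apply_moves([
  [[0, 0, 0, -0.01, 0, 0, -1], [0, 0, 0, 0, 0, 0, -1], [0, 0, 0, 0, 0, 0, -1]],
])

```text
t: 7.42
tool_pos: [488.8, 4.8, 143.4]
tool_rot: [-2.51, -1.889, 0.0]
force: [0.0, 0.1, 0.2]
gripper_width: -0.2
grasp_force: 0.0
```

Call:
apply_moves([
  [[0, 0, 0, -0.01, 0, 0, -1], [0, 0, 0, 0, 0, 0, -1], [0, 0, 0, 0, 0, 0, -1]],
])

```text
t: 7.67
tool_pos: [488.4, 3.7, 143.4]
tool_rot: [-2.51, -1.889, 0.0]
force: [-0.2, 0.6, -0.3]
gripper_width: -0.1
grasp_force: 0.0
```

```bash
python3 - <<'E'
from h import *
s=sense();p=s['tool_pos'];print(p,s['force'])
I,D=read_camera('side');a=I[180:240,185:245];J,_=read_camera('top')
M=R.from_rotvec(s['tool_rot']).as_matrix();print(proj('side',[p+M@[0,0,11]]),proj('side',[p]),proj('side',[[489,1.7,154],[489,1.7,140]]))
cv2.imwrite('pics/e.png',np.hstack([cv2.resize(a,(400,400),interpolation=cv2.INTER_CUBIC),cv2.resize(J[215:275,265:325],(400,400))])[:,:,::-1])
E
```

```text
[488.44947876   3.65090046 143.38515103] [-0.16845658  0.56541913 -0.27820219]
[[211.96468384 212.45937478]] [[211.7060112  209.85746809]] [[211.71283177 207.89376043]
 [212.04432171 211.24361556]]
```

View pics/e.png

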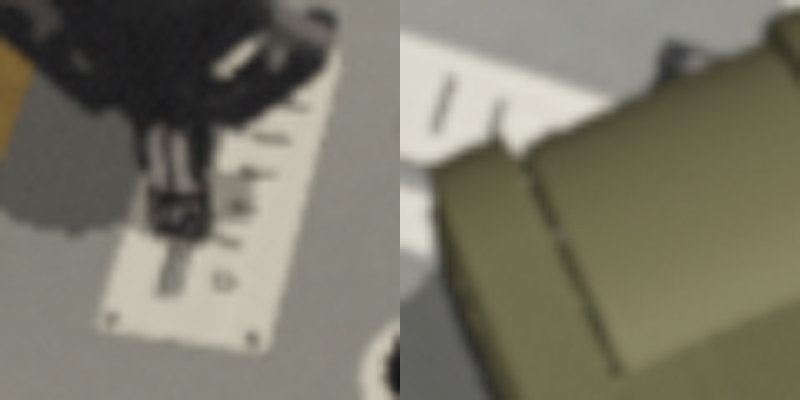

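The paddle is still at about crop (180,215), and the pink pad edges end right at its top edge. I'll use depth to see where the fingertips really are.

```bash
python3 - <<'E'
from h import *
I,D=read_camera('side')
b=np.load('pics/side.npz')
for nm,DD in(('now',D),('before',b['D'])):
  print(nm)
  for c in (209,212,214):
    uv=[(c,r) for r in range(200,221)]
    X=dep('side',uv,DD)
    print(c,[(r,*x.round(0).astype(int)) for (_,r),x in zip(uv,X)])
E
```

```text
now
209 [(200, np.int64(484), np.int64(-7), np.int64(198)), (201, np.int64(484), np.int64(-6), np.int64(192)), (202, np.int64(484), np.int64(-4), np.int64(186)), (203, np.int64(484), np.int64(-4), np.int64(182)), (204, np.int64(483), np.int64(-5), np.int64(180)), (205, np.int64(483), np.int64(-2), np.int64(171)), (206, np.int64(483), np.int64(-7), np.int64(173)), (207, np.int64(483), np.int64(-6), np.int64(168)), (208, np.int64(482), np.int64(-4), np.int64(161)), (209, np.int64(482), np.int64(0), np.int64(153)), (210, np.int64(482), np.int64(-3), np.int64(153)), (211, np.int64(481), np.int64(-4), np.int64(149)), (212, np.int64(481), np.int64(-3), np.int64(144)), (213, np.int64(481), np.int64(-2), np.int64(139)), (214, np.int64(481), np.int64(-5), np.int64(138)), (215, np.int64(480), np.int64(-3), np.int64(131)), (216, np.int64(480), np.int64(0), np.int64(123)), (217, np.int64(480), np.int64(-3), np.int64(123)), (218, np.int64(480), np.int64(-6), np.int64(122)), (219, np.int64(480), np.int64(-11), np.int64(125)), (220, np.int64(479), np.int64(-12), np.int64(122))]
212 [(200, np.int64(
[... 4661 characters left out ...]
4(495), np.int64(4), np.int64(154)), (208, np.int64(495), np.int64(-1), np.int64(156)), (209, np.int64(495), np.int64(-3), np.int64(154)), (210, np.int64(494), np.int64(-6), np.int64(154)), (211, np.int64(494), np.int64(-7), np.int64(152)), (212, np.int64(494), np.int64(-9), np.int64(150)), (213, np.int64(494), np.int64(-2), np.int64(137)), (214, np.int64(493), np.int64(-8), np.int64(141)), (215, np.int64(493), np.int64(-7), np.int64(135)), (216, np.int64(493), np.int64(2), np.int64(119)), (217, np.int64(493), np.int64(-6), np.int64(125)), (218, np.int64(492), np.int64(-7), np.int64(121)), (219, np.int64(492), np.int64(-12), np.int64(124)), (220, np.int64(492), np.int64(-13), np.int64(122))]
```

The depth puts the finger's front face over the paddle top, and the paddle hasn't moved, so the real tips seem higher than stated. I'll back off and measure them against open deck.

Call:
apply_moves([
  [[0, 0, 0, 0.1, 0, 0, -1], [0, 0, 0, 0.1, 0, 0, -1], [0, 0, 0, 0.1, 0, 0, -1], [0, 0, 0, 0, 0, 0, -1], [0, 0, 0, 0, 0, 0, -1]],
])

```text
t: 8.23
tool_pos: [498.4, 38.7, 143.4]
tool_rot: [-2.508, -1.891, 0.0]
force: [-0.1, -0.2, -0.6]
gripper_width: 0.2
grasp_force: 0.0
```

```bash
python3 - <<'E'
from h import *
s=sense();p=s['tool_pos'];print(p,s['gripper_width'])
M=R.from_rotvec(s['tool_rot']).as_matrix();print('tip px expected',proj('side',[p+M@[-11,0,11]]))
I,D=read_camera('side');np.savez('pics/f.npz',I=I,D=D)
for c in (211,213,215,217):
    uv=[(c,r) for r in range(188,206)]
    X=dep('side',uv,D); print(c,' '.join(f"{r}:{x[1]:.0f},{x[2]:.0f}" for (_,r),x in zip(uv,X)))
cv2.imwrite('pics/f.png',cv2.resize(I[165:225,185:245],(540,540),interpolation=cv2.INTER_CUBIC)[:,:,::-1])
E
```

```text
[498.36990348  38.68491979 143.36209243] 0.2453107936197064
tip px expected [[214.05534028 204.84545065]]
211 188:29,200 189:-713,1066 190:30,191 191:31,186 192:31,182 193:33,176 194:30,175 195:30,171 196:32,165 197:32,160 198:62,120 199:56,123 200:-713,1066 201:50,122 202:46,122 203:43,123 204:38,125 205:37,122
213 188:33,195 189:29,195 190:28,193 191:29,188 192:30,183 193:30,179 194:28,177 195:28,173 196:29,168 197:29,164 198:58,125 199:58,121 200:57,118 201:52,119 202:47,121 203:40,125 204:41,120 205:38,119
215 188:24,204 189:27,198 190:27,193 191:26,190 192:28,185 193:29,179 194:26,179 195:29,171 196:26,171 197:29,164 198:59,122 199:58,120 200:54,120 201:48,124 202:50,116 203:50,112 204:46,113 205:42,114
217 188:25,203 189:23,201 190:28,191 191:32,183 192:29,183 193:30,177 194:30,174 195:28,172 196:30,165 197:71,111 198:63,117 199:61,115 200:57,115 201:55,114 202:51,114 203:49,112 204:47,111 205:35,122
```

View pics/f.png

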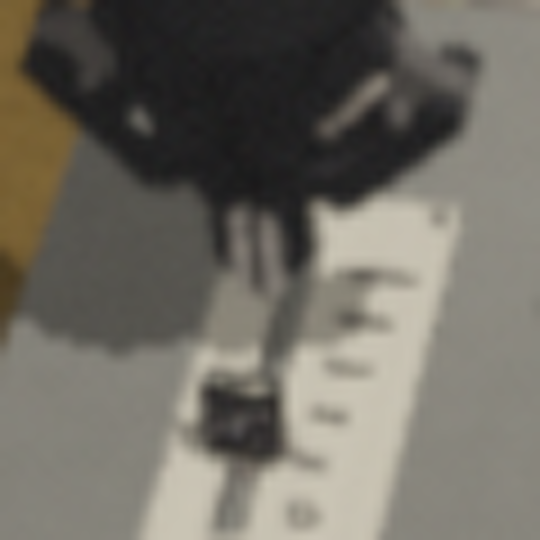

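The tips stop at z ≈ 161 while the reported TCP is at 143. That puts them about 28 mm higher than the text says, though x and y agree. I'll lower by about 26 mm, watching force.

Call:
apply_moves([
  [[0, 0, 0, 0, 0, 0.06, -1], [0, 0, 0, 0, 0, 0.06, -1], [0, 0, 0, 0, 0, 0.03, -1], [0, 0, 0, 0, 0, 0, -1], [0, 0, 0, 0, 0, 0, -1]],
])

```text
t: 8.7
tool_pos: [498.1, 38.1, 124.9]
tool_rot: [-2.51, -1.889, 0.001]
force: [-0.1, 0.4, 0.3]
gripper_width: 0.1
grasp_force: 0.0
```

Call:
apply_moves([
  [[0, 0, 0, 0, 0, 0.02, -1], [0, 0, 0, 0, 0, 0.02, -1], [0, 0, 0, 0, 0, 0.02, -1], [0, 0, 0, 0, 0, 0, -1], [0, 0, 0, 0, 0, 0, -1]],
])

```text
t: 9.12
tool_pos: [498.3, 38.4, 118.1]
tool_rot: [-2.51, -1.89, 0.0]
force: [-0.3, 0.6, -0.8]
gripper_width: -0.4
grasp_force: 0.0
```

```bash
python3 - <<'E'
from h import *
s=sense();p=s['tool_pos'];print(p,s['force'])
I,D=read_camera('side');np.savez('pics/f.npz',I=I,D=D)
for c in (211,213,215,217):
    uv=[(c,r) for r in range(194,208)]
    X=dep('side',uv,D); print(c,' '.join(f"{r}:{x[1]:.0f},{x[2]:.0f}" for (_,r),x in zip(uv,X)))
E
```

```text
[498.34867258  38.37717285 118.07703866] [-0.30898557  0.59845227 -0.79317142]
211 194:27,179 195:30,171 196:33,164 197:31,163 198:36,152 199:34,151 200:36,143 201:36,140 202:46,123 203:41,125 204:40,122 205:34,126 206:36,119 207:5,154
213 194:33,170 195:29,171 196:28,169 197:28,165 198:29,160 199:28,157 200:29,151 201:29,148 202:30,143 203:32,135 204:40,121 205:35,123 206:33,122 207:3,156
215 194:26,179 195:27,173 196:29,167 197:26,167 198:28,160 199:28,156 200:25,156 201:26,151 202:27,146 203:28,140 204:47,111 205:45,110 206:41,111 207:1,157
217 194:-713,1066 195:26,175 196:31,164 197:30,161 198:31,156 199:29,154 200:31,148 201:27,148 202:32,138 203:30,137 204:45,113 205:37,119 206:29,125 207:28,122
```

The tip is now at about z 136, well below the paddle top. I'll push toward OFF.

Call:
apply_moves([
  [[0, 0, 0, -0.04, 0, 0, -1], [0, 0, 0, -0.04, 0, 0, -1], [0, 0, 0, -0.03, 0, 0, -1], [0, 0, 0, 0, 0, 0, -1], [0, 0, 0, 0, 0, 0, -1]],
])

```text
t: 9.58
tool_pos: [494.7, 25.2, 118.2]
tool_rot: [2.511, 1.888, -0.0]
force: [0.4, 0.7, 0.1]
gripper_width: -0.0
grasp_force: 0.0
```

Call:
apply_moves([
  [[0, 0, 0, -0.01, 0, 0, -1], [0, 0, 0, -0.01, 0, 0, -1], [0, 0, 0, -0.01, 0, 0, -1], [0, 0, 0, 0, 0, 0, -1], [0, 0, 0, 0, 0, 0, -1]],
])

```text
t: 10.0
tool_pos: [493.8, 22.2, 118.2]
tool_rot: [-2.51, -1.89, 0.0]
force: [0.2, 0.1, -0.1]
gripper_width: 0.1
grasp_force: 0.0
```

Call:
apply_moves([
  [[0, 0, 0, -0.01, 0, 0, -1], [0, 0, 0, -0.01, 0, 0, -1], [0, 0, 0, 0, 0, 0, -1], [0, 0, 0, 0, 0, 0, -1]],
])

```text
t: 10.33
tool_pos: [493.1, 19.8, 118.2]
tool_rot: [2.51, 1.889, -0.0]
force: [0.0, -0.6, -0.4]
gripper_width: -0.1
grasp_force: 0.0
```

Call:
apply_moves([
  [[0, 0, 0, -0.01, 0, 0, -1], [0, 0, 0, -0.01, 0, 0, -1], [0, 0, 0, 0, 0, 0, -1], [0, 0, 0, 0, 0, 0, -1]],
])

```text
t: 10.67
tool_pos: [492.4, 17.5, 118.2]
tool_rot: [-2.51, -1.889, 0.0]
force: [-0.4, 0.5, -0.3]
gripper_width: 0.0
grasp_force: 0.0
```

Call:
apply_moves([
  [[0, 0, 0, -0.01, 0, 0, -1], [0, 0, 0, -0.01, 0, 0, -1], [0, 0, 0, 0, 0, 0, -1], [0, 0, 0, 0, 0, 0, -1]],
])

```text
t: 11.0
tool_pos: [492.1, 16.4, 118.3]
tool_rot: [-2.509, -1.89, -0.002]
force: [0.6, 5.9, -1.4]
gripper_width: -0.1
grasp_force: 2.6
```

Call:
apply_moves([
  [[0, 0, 0, -0.01, 0, 0, -1], [0, 0, 0, -0.01, 0, 0, -1], [0, 0, 0, 0, 0, 0, -1], [0, 0, 0, 0, 0, 0, -1]],
])

```text
t: 11.33
tool_pos: [491.2, 13.3, 118.3]
tool_rot: [-2.509, -1.89, -0.001]
force: [1.2, 3.1, -0.8]
gripper_width: -0.1
grasp_force: 1.9
```

Call:
apply_moves([
  [[0, 0, 0, -0.01, 0, 0, -1], [0, 0, 0, -0.01, 0, 0, -1], [0, 0, 0, 0, 0, 0, -1], [0, 0, 0, 0, 0, 0, -1]],
])

```text
t: 11.67
tool_pos: [490.2, 9.7, 118.1]
tool_rot: [2.51, 1.888, -0.002]
force: [-0.8, 0.4, -0.7]
gripper_width: -0.0
grasp_force: 0.2
```

Call:
apply_moves([
  [[0, 0, 0, -0.01, 0, 0, -1], [0, 0, 0, -0.01, 0, 0, -1], [0, 0, 0, 0, 0, 0, -1], [0, 0, 0, 0, 0, 0, -1]],
])

```text
t: 12.0
tool_pos: [489.6, 7.8, 118.1]
tool_rot: [2.51, 1.889, -0.001]
force: [0.4, 0.4, -0.1]
gripper_width: 0.1
grasp_force: 0.0
```

The click was felt: force rose to 6 N and then vanished. I'll follow until it meets the OFF stop.

Call:
apply_moves([
  [[0, 0, 0, -0.01, 0, 0, -1], [0, 0, 0, -0.01, 0, 0, -1], [0, 0, 0, -0.01, 0, 0, -1], [0, 0, 0, -0.01, 0, 0, -1], [0, 0, 0, 0, 0, 0, -1], [0, 0, 0, 0, 0, 0, -1]],
])

```text
t: 12.5
tool_pos: [488.5, 3.6, 118.2]
tool_rot: [-2.51, -1.889, 0.0]
force: [0.3, 0.7, -0.0]
gripper_width: 0.4
grasp_force: 0.0
```

Call:
apply_moves([
  [[0, 0, 0, -0.01, 0, 0, -1], [0, 0, 0, -0.01, 0, 0, -1], [0, 0, 0, 0, 0, 0, -1], [0, 0, 0, 0, 0, 0, -1]],
])

```text
t: 12.83
tool_pos: [487.8, 1.4, 118.2]
tool_rot: [-2.51, -1.889, -0.0]
force: [0.3, -0.4, -0.4]
gripper_width: 0.1
grasp_force: 0.0
```

Call:
apply_moves([
  [[0, 0, 0, -0.01, 0, 0, -1], [0, 0, 0, 0, 0, 0, -1], [0, 0, 0, 0, 0, 0, -1]],
])

```text
t: 13.08
tool_pos: [487.5, 0.2, 118.2]
tool_rot: [-2.51, -1.889, 0.0]
force: [-0.4, -0.3, 0.0]
gripper_width: 0.1
grasp_force: 0.0
```

Call:
apply_moves([
  [[0, 0, 0, -0.01, 0, 0, -1], [0, 0, 0, 0, 0, 0, -1], [0, 0, 0, 0, 0, 0, -1]],
])

```text
t: 13.33
tool_pos: [487.4, -0.1, 118.3]
tool_rot: [-2.509, -1.89, -0.002]
force: [0.6, 3.5, -0.8]
gripper_width: 0.3
grasp_force: 1.8
```

Call:
apply_moves([
  [[0, 0, 0, -0.01, 0, 0, -1], [0, 0, 0, 0, 0, 0, -1], [0, 0, 0, 0, 0, 0, -1]],
])

```text
t: 13.58
tool_pos: [487.4, -0.2, 118.3]
tool_rot: [-2.508, -1.891, -0.004]
force: [1.4, 7.0, -3.1]
gripper_width: 0.0
grasp_force: 3.6
```

The OFF stop is firm and confirmed. Next I'll back off, lift over the paddle and come down on its right side.

Call:
apply_moves([
  [[0, 0, 0, 0.04, 0, 0, -1], [0, 0, 0, 0.04, 0, 0, -1], [0, 0, 0, 0, 0, 0, -1], [0, 0, 0, 0, 0, -0.17, -1], [0, 0, 0, 0, 0, -0.17, -1], [0, 0, 0, 0, 0, 0, -1], [0, 0, 0, 0, 0, 0, -1]],
])

```text
t: 14.17
tool_pos: [490.0, 6.8, 159.7]
tool_rot: [2.509, 1.888, 0.002]
force: [-0.3, 0.0, -0.9]
gripper_width: 0.0
grasp_force: 0.0
```

Call:
apply_moves([
  [[0, 0, 0, -0.15, 0, 0, -1], [0, 0, 0, -0.15, 0, 0, -1], [0, 0, 0, -0.15, 0, 0, -1], [0, 0, 0, 0, 0, 0, -1], [0, 0, 0, 0, 0, 0, -1]],
])

```text
t: 14.58
tool_pos: [473.8, -45.9, 158.2]
tool_rot: [-2.512, -1.886, 0.002]
force: [-0.3, 0.3, 0.4]
gripper_width: -0.1
grasp_force: 0.0
```

```bash
python3 - <<'E'
from h import *
s=sense();p=s['tool_pos'];print(p,s['force'])
I,D=read_camera('side')
cv2.imwrite('pics/g.png',cv2.resize(I[175:235,180:240],(540,540),interpolation=cv2.INTER_CUBIC)[:,:,::-1])
E
```

```text
[473.77744417 -45.85826637 158.16362604] [-0.31838744  0.29229281  0.42352169]
```

View pics/g.png

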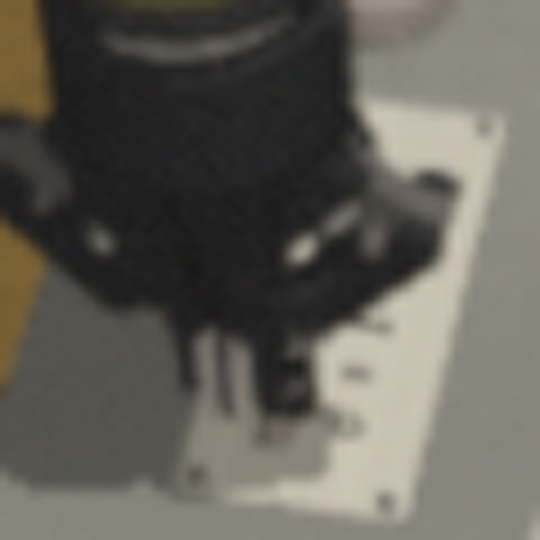

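The picture shows the paddle level with the circle (OFF) at about crop (285,375), partly hidden by the finger at about (222,370). Before lowering, I'll check the sideways alignment with projections.

```bash
python3 - <<'E'
from h import *
s=sense();p=s['tool_pos']
f=lambda X:((proj('side',X)-[180,175]+.5)*9-.5).round()
tip=p.copy();tip[2]+=18
print('tip',f([tip]), 'paddle OFF top/bot', f([[484,-15,154],[484,-15,126]]), 'paddle +-12 x', f([[472.5,-11.7,150],[495.5,-18.3,150]]))
I,D=read_camera('side')
for r in (213,216,219):
    uv=[(c,r) for c in range(198,217)]
    X=dep('side',uv,D);print(r,' '.join(f"{c}:{x[0]:.0f},{x[1]:.0f},{x[2]:.0f}" for (c,_),x in zip(uv,X)))
E
```

```text
tip [[240. 389.]] paddle OFF top/bot [[275. 348.]
 [281. 408.]] paddle +-12 x [[234. 351.]
 [318. 363.]]
213 198:452,13,123 199:454,15,120 200:461,-47,200 201:463,-49,203 202:466,-51,204 203:468,-54,208 204:471,-57,212 205:473,-56,211 206:476,-55,209 207:478,-57,211 208:480,-51,203 209:483,-53,206 210:485,-53,205 211:487,-49,199 212:489,-41,189 213:491,-14,153 214:494,-17,156 215:496,10,121 216:499,9,122
216 198:451,5,121 199:454,2,124 200:460,-47,188 201:462,-48,190 202:465,-53,195 203:468,-55,197 204:470,-55,197 205:472,-56,198 206:475,-55,197 207:477,-57,199 208:479,-53,194 209:482,-51,191 210:484,-53,193 211:486,-51,189 212:488,-26,156 213:491,-26,156 214:493,-23,152 215:496,-16,142 216:498,-2,123
219 198:451,-5,121 199:454,-8,125 200:456,-4,119 201:459,-5,120 202:461,-6,121 203:467,-54,185 204:469,-52,182 205:471,-54,184 206:474,-57,187 207:476,-57,187 208:479,-54,183 209:481,-52,180 210:483,-52,180 211:485,-21,138 212:487,-24,142 213:490,-25,142 214:493,-25,143 215:495,-18,132 216:497,-9,120
```

Alignment is good: the finger spans x 460–487, and there is about 12 mm clearance to the paddle's right face. I'll lower and approach.

Call:
apply_moves([
  [[0, 0, 0, 0, 0, 0.15, -1], [0, 0, 0, 0, 0, 0.1, -1], [0, 0, 0, 0, 0, 0.06, -1], [0, 0, 0, 0, 0, 0.03, -1], [0, 0, 0, 0, 0, 0, -1], [0, 0, 0, 0, 0, 0, -1]],
])

```text
t: 15.18
tool_pos: [474.8, -44.2, 118.4]
tool_rot: [-2.509, -1.89, -0.0]
force: [0.9, 0.4, -0.8]
gripper_width: 0.2
grasp_force: 0.0
```

Call:
apply_moves([
  [[0, 0, 0, 0.02, 0, 0, -1], [0, 0, 0, 0.02, 0, 0, -1], [0, 0, 0, 0.02, 0, 0, -1], [0, 0, 0, 0.01, 0, 0, -1], [0, 0, 0, 0, 0, 0, -1], [0, 0, 0, 0, 0, 0, -1]],
])

```text
t: 15.68
tool_pos: [476.9, -36.5, 118.3]
tool_rot: [2.509, 1.89, 0.0]
force: [1.0, -0.5, 0.6]
gripper_width: 0.0
grasp_force: 0.0
```

Call:
apply_moves([
  [[0, 0, 0, 0.01, 0, 0, -1], [0, 0, 0, 0.01, 0, 0, -1], [0, 0, 0, 0, 0, 0, -1], [0, 0, 0, 0, 0, 0, -1]],
])

```text
t: 16.02
tool_pos: [477.6, -34.2, 118.2]
tool_rot: [-2.51, -1.89, -0.0]
force: [-0.0, 0.3, 0.8]
gripper_width: -0.0
grasp_force: 0.0
```

Call:
apply_moves([
  [[0, 0, 0, 0.01, 0, 0, -1], [0, 0, 0, 0, 0, 0, -1], [0, 0, 0, 0, 0, 0, -1]],
])

```text
t: 16.27
tool_pos: [477.9, -33.1, 118.2]
tool_rot: [-2.51, -1.889, -0.0]
force: [-0.8, 0.0, -0.6]
gripper_width: 0.1
grasp_force: 0.0
```

Call:
apply_moves([
  [[0, 0, 0, 0.01, 0, 0, -1], [0, 0, 0, 0.01, 0, 0, -1], [0, 0, 0, 0, 0, 0, -1], [0, 0, 0, 0, 0, 0, -1]],
])

```text
t: 16.6
tool_pos: [478.2, -31.9, 118.2]
tool_rot: [2.51, 1.888, -0.002]
force: [-2.2, -5.0, 1.9]
gripper_width: 0.0
grasp_force: 2.7
```

Call:
apply_moves([
  [[0, 0, 0, 0.01, 0, 0, -1], [0, 0, 0, 0.01, 0, 0, -1], [0, 0, 0, 0, 0, 0, -1], [0, 0, 0, 0, 0, 0, -1]],
])

```text
t: 16.93
tool_pos: [479.1, -28.9, 118.2]
tool_rot: [2.51, 1.889, -0.001]
force: [-1.4, -3.8, 1.1]
gripper_width: 0.0
grasp_force: 1.9
```

Call:
apply_moves([
  [[0, 0, 0, 0.01, 0, 0, -1], [0, 0, 0, 0.01, 0, 0, -1], [0, 0, 0, 0, 0, 0, -1], [0, 0, 0, 0, 0, 0, -1]],
])

```text
t: 17.27
tool_pos: [480.1, -25.4, 118.2]
tool_rot: [-2.509, -1.89, -0.002]
force: [-0.5, -0.8, 0.3]
gripper_width: 0.3
grasp_force: 0.2
```

Call:
apply_moves([
  [[0, 0, 0, 0.01, 0, 0, -1], [0, 0, 0, 0.01, 0, 0, -1], [0, 0, 0, 0, 0, 0, -1], [0, 0, 0, 0, 0, 0, -1]],
])

```text
t: 17.6
tool_pos: [480.7, -23.4, 118.2]
tool_rot: [-2.509, -1.89, -0.001]
force: [0.7, 0.4, 0.2]
gripper_width: -0.3
grasp_force: 0.0
```

Click 1. I'll follow to the next contact, expected at y ≈ -15.

Call:
apply_moves([
  [[0, 0, 0, 0.01, 0, 0, -1], [0, 0, 0, 0.01, 0, 0, -1], [0, 0, 0, 0.01, 0, 0, -1], [0, 0, 0, 0.01, 0, 0, -1], [0, 0, 0, 0.01, 0, 0, -1], [0, 0, 0, 0.01, 0, 0, -1], [0, 0, 0, 0, 0, 0, -1], [0, 0, 0, 0, 0, 0, -1]],
])

```text
t: 18.27
tool_pos: [482.5, -16.9, 118.2]
tool_rot: [-2.51, -1.89, -0.0]
force: [-0.3, 0.3, 1.2]
gripper_width: -0.2
grasp_force: 0.0
```

Call:
apply_moves([
  [[0, 0, 0, 0.01, 0, 0, -1], [0, 0, 0, 0.01, 0, 0, -1], [0, 0, 0, 0, 0, 0, -1], [0, 0, 0, 0, 0, 0, -1]],
])

```text
t: 18.6
tool_pos: [483.1, -15.1, 118.2]
tool_rot: [2.51, 1.889, -0.001]
force: [-0.1, -3.3, 0.9]
gripper_width: -0.1
grasp_force: 1.1
```

Call:
apply_moves([
  [[0, 0, 0, 0.01, 0, 0, -1], [0, 0, 0, 0.01, 0, 0, -1], [0, 0, 0, 0, 0, 0, -1], [0, 0, 0, 0, 0, 0, -1]],
])

```text
t: 18.93
tool_pos: [483.6, -13.2, 118.2]
tool_rot: [2.51, 1.888, -0.002]
force: [-1.0, -5.3, 2.2]
gripper_width: 0.2
grasp_force: 2.5
```

Call:
apply_moves([
  [[0, 0, 0, 0.01, 0, 0, -1], [0, 0, 0, 0.01, 0, 0, -1], [0, 0, 0, 0, 0, 0, -1], [0, 0, 0, 0, 0, 0, -1]],
])

```text
t: 19.27
tool_pos: [484.7, -9.6, 118.2]
tool_rot: [-2.509, -1.89, -0.001]
force: [-0.5, -1.7, 0.2]
gripper_width: -0.1
grasp_force: 1.0
```

Call:
apply_moves([
  [[0, 0, 0, 0.01, 0, 0, -1], [0, 0, 0, 0.01, 0, 0, -1], [0, 0, 0, 0, 0, 0, -1], [0, 0, 0, 0, 0, 0, -1]],
])

```text
t: 19.6
tool_pos: [485.4, -6.9, 118.2]
tool_rot: [-2.509, -1.89, -0.002]
force: [0.7, -0.0, 1.1]
gripper_width: 0.3
grasp_force: 0.0
```

Click 2. Now for the third, expecting contact at y ≈ 2 and the click near y ≈ 9–10.

Call:
apply_moves([
  [[0, 0, 0, 0.01, 0, 0, -1], [0, 0, 0, 0.01, 0, 0, -1], [0, 0, 0, 0.01, 0, 0, -1], [0, 0, 0, 0.01, 0, 0, -1], [0, 0, 0, 0.01, 0, 0, -1], [0, 0, 0, 0.01, 0, 0, -1], [0, 0, 0, 0, 0, 0, -1], [0, 0, 0, 0, 0, 0, -1]],
])

```text
t: 20.27
tool_pos: [487.2, -0.7, 118.2]
tool_rot: [-2.51, -1.89, -0.0]
force: [0.6, -0.2, 0.4]
gripper_width: -0.3
grasp_force: 0.0
```

Call:
apply_moves([
  [[0, 0, 0, 0.01, 0, 0, -1], [0, 0, 0, 0.01, 0, 0, -1], [0, 0, 0, 0, 0, 0, -1], [0, 0, 0, 0, 0, 0, -1]],
])

```text
t: 20.6
tool_pos: [487.8, 1.5, 118.2]
tool_rot: [-2.51, -1.89, -0.0]
force: [0.5, -0.7, 0.2]
gripper_width: -0.1
grasp_force: 0.0
```

Call:
apply_moves([
  [[0, 0, 0, 0.01, 0, 0, -1], [0, 0, 0, 0.01, 0, 0, -1], [0, 0, 0, 0, 0, 0, -1], [0, 0, 0, 0, 0, 0, -1]],
])

```text
t: 20.93
tool_pos: [488.2, 2.7, 118.2]
tool_rot: [2.51, 1.888, -0.002]
force: [-1.2, -5.2, 3.6]
gripper_width: -0.1
grasp_force: 2.6
```

Call:
apply_moves([
  [[0, 0, 0, 0.01, 0, 0, -1], [0, 0, 0, 0.01, 0, 0, -1], [0, 0, 0, 0, 0, 0, -1], [0, 0, 0, 0, 0, 0, -1]],
])

```text
t: 21.27
tool_pos: [489.1, 5.7, 118.2]
tool_rot: [2.51, 1.889, -0.001]
force: [-0.5, -3.7, 1.5]
gripper_width: 0.2
grasp_force: 1.9
```

Call:
apply_moves([
  [[0, 0, 0, 0.01, 0, 0, -1], [0, 0, 0, 0.01, 0, 0, -1], [0, 0, 0, 0, 0, 0, -1], [0, 0, 0, 0, 0, 0, -1]],
])

```text
t: 21.6
tool_pos: [490.1, 9.2, 118.2]
tool_rot: [-2.509, -1.89, -0.002]
force: [0.3, -0.5, -1.1]
gripper_width: -0.2
grasp_force: 0.2
```

Call:
apply_moves([
  [[0, 0, 0, 0.01, 0, 0, -1], [0, 0, 0, 0.01, 0, 0, -1], [0, 0, 0, 0, 0, 0, -1], [0, 0, 0, 0, 0, 0, -1], [0, 0, 0, 0, 0, 0, -1]],
])

```text
t: 22.02
tool_pos: [490.6, 11.0, 118.2]
tool_rot: [-2.509, -1.89, -0.001]
force: [-0.1, -0.5, 0.1]
gripper_width: 0.1
grasp_force: 0.0
```

Click 3. I'll back off, lift, move clear and check.

Call:
apply_moves([
  [[0, 0, 0, -0.08, 0, 0, -1], [0, 0, 0, -0.08, 0, 0, -1], [0, 0, 0, 0, 0, 0, -1], [0, 0, 0, 0, 0, -0.2, -1], [0, 0, 0, 0, 0, -0.3, -1], [0, 0, 0, 0, 0, -0.3, -1], [0, 0, 0, 0, 0, -0.2, -1], [0, 0, 0, 0, 0, 0, -1]],
])

```text
t: 22.68
tool_pos: [487.5, -7.6, 243.0]
tool_rot: [2.506, 1.885, 0.01]
force: [0.0, 0.3, 0.5]
gripper_width: 0.1
grasp_force: 0.0
```

Call:
apply_moves([
  [[0, 0, 0, -0.3, -0.1, 0, -1], [0, 0, 0, -0.3, -0.1, 0, -1], [0, 0, 0, -0.3, -0.1, 0, -1], [0, 0, 0, -0.3, -0.1, 0, -1], [0, 0, 0, -0.3, -0.1, 0, -1], [0, 0, 0, -0.3, 0, 0, -1], [0, 0, 0, 0, 0, 0, -1], [0, 0, 0, 0, 0, 0, -1]],
])

```text
t: 23.35
tool_pos: [366.5, -200.8, 237.6]
tool_rot: [-2.515, -1.882, 0.001]
force: [-0.0, 1.0, 0.5]
gripper_width: 0.1
grasp_force: 0.0
```

```bash
python3 - <<'E'
from h import *
s=sense();print(s['tool_pos'],s['force'],s['joint_vel'].round(3))
J,D=read_camera('top')
cv2.imwrite('pics/i.png',cv2.resize(J[120:310,180:440],(780,570))[:,:,::-1])
I,D=read_camera('side')
for c in (212,215,217):
    uv=[(c,r) for r in range(188,210)]
    X=dep('side',uv,D); print(c,' '.join(f"{r}:{x[1]:.0f},{x[2]:.0f}" for (_,r),x in zip(uv,X)))
E
```

```text
[ 366.4526934  -200.7554295   237.62312473] [-0.0363398   1.04719018  0.45743715] [-0.05  -0.005 -0.051 -0.001 -0.014  0.001 -0.022]
212 188:97,120 189:92,122 190:85,126 191:85,122 192:79,125 193:76,124 194:73,123 195:68,125 196:40,155 197:38,153 198:35,153 199:32,152 200:30,151 201:31,145 202:32,140 203:33,135 204:32,132 205:38,120 206:35,120 207:32,118 208:27,122 209:22,124
215 188:94,123 189:88,125 190:87,122 191:84,122 192:81,121 193:77,121 194:70,125 195:68,124 196:37,157 197:36,154 198:32,156 199:28,156 200:28,152 201:32,144 202:31,141 203:31,136 204:27,137 205:30,129 206:32,122 207:30,121 208:32,114 209:27,116
217 188:92,124 189:89,124 190:87,122 191:85,120 192:79,123 193:76,122 194:76,118 195:74,116 196:38,155 197:35,155 198:31,156 199:29,154 200:27,153 201:29,147 202:28,144 203:29,138 204:30,132 205:27,131 206:33,121 207:29,120 208:26,121 209:21,123
```

View pics/i.png

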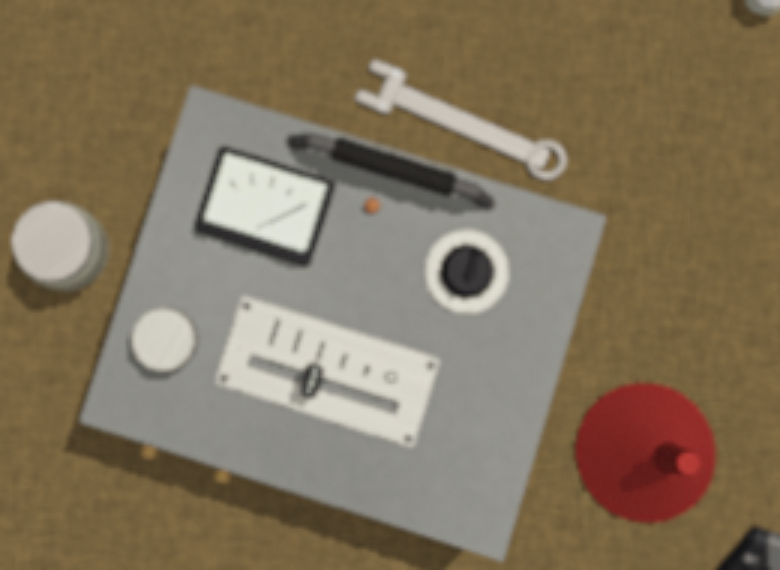

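The top picture shows the paddle at (311,380), level with the third bar, and everything else in its place. Depth also shows it about 36 mm past its start in notch 1, which makes 54 mm. The hand is clear, so I'm handing in.

Call:
apply_moves([
  [[0, 0, 0, 0, 0, 0, -1], [0, 0, 0, 0, 0, 0, -1], [0, 0, 0, 0, 0, 0, -1]],
])

```text
t: 23.7
tool_pos: [368.2, -197.8, 238.2]
tool_rot: [-2.508, -1.892, -0.0]
force: [0.4, 0.4, -0.1]
gripper_width: -0.3
grasp_force: 0.0
```

```bash
python3 -c "
from station import *
print(sign_off())"
```

```text
the job is handed in; nothing more can be done
None
```

The lever was pushed back to its OFF stop and then through three clicks into the third notch, where the cameras show it at rest; the hand is clear, the loose things look unmoved, and the job was handed in at about 24 s (no verdict was returned).

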